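Count the gold rings into the tray's trough and shut its lid

ROBOT

A 7-joint arm with a two-finger parallel gripper is mounted at the origin on a cart in front of the work surface, level with it; the furniture and walls round the work are solid. World frame = base frame: x ahead of the robot, y to its left, z up, the work surface at z = 0. Lengths are in m, angles in degrees, forces in N, time in s.
With the tool pointing down it reaches from about 0.425 to 0.95 m from the base axis. Payload 4.7 kg.
Tool frame: the origin (TCP) lies on the centre line of the jaws, within the pads' length; the fingertips stand 8 mm ahead of it and the grasp point (between the pads) lies 11 mm behind it; z points along the fingers, x is the direction in which the jaws open and shut, and the axes are right-handed (so a half turn about z gives the same grasp; the last joint's range is limited). The gripper opens to 87 mm and grips with 3 to 60 N. Pads are 19 mm wide; open, the fingers measure 117 mm over their backs; the gripper's body (75 mm by 190 mm) begins 51 mm behind the grasp point.
Start: joints at [-71.786, 26.849, -2.785, 87.806, 1.381, 65.374, -4.715], TCP at [0.229, 0.635, 0.231] pointing down, gripper open.
Joint ranges: [-148.3, 148.3], [-19.14, 114.17], [-79.39, 73.82], [5.75, 140.21], [-59.74, 239.74], [12.07, 113.84], [-152.46, 152.46]. Speed limits (degrees/s): [147.25, 147.25, 180, 180, 180, 180, 180].

INTERFACE

Orientations are given as a 3x3 rotation matrix whose columns are the frame's x, y, z axes.
In Python, from cell import read_state, grab_frame, camera_params, finish_job gives the robot as it stands. The module is installed in compiled form; this text tells all that it offers.
- The arm moves only by the tool servo_tool, never from a script. Its argument "moves" is a list of rows, each an object with "dp": the shift along the tool's x, y, z in cm, a list of three; "twist": the turn about the tool's z in rad; "jaw": the closure, from 0 (fully open) to 1 (shut). A call has 1 to 12 rows; each row is the pose to reach, as a shift and turn from the pose measured when the call began, along the tool's axes at that moment; what a row does not reach only later rows make up. A row lasts 1/8 s, in which the tool goes at most 62.5 mm and 10.7 degrees, less where a joint would pass 70% of its speed; a pose out of reach is approached as far as the arm can. A call with a gripper value outside its range is refused whole. The fingers move at their own pace and stop on an object; "squeeze" is the grip in N (left out, the last holds). Time passes only in rows, so rows that repeat a pose let the fingers close. It gives the time, the measured TCP pose, the force and the opening at its end, in the units of the state.
- read_state(): the state, without advancing time (a new reading comes with each control period).
- grab_frame(name): name is "scene" or "side" or "wrist"; returns (picture, depth): 384x512x3 uint8, blue, green, red; 384x512 float32, m along the optical axis (not along the pixel's ray), 0 where there is no reading.
- camera_params(name): a dict with "vfov" (degrees; the focal length in pixels is half the picture's height over the tangent of half this angle, whatever the lens; pixels are square), "cx", "cy" (the principal point, pixels), "R" (3x3) and "t" (3): a world point X has camera coordinates R X + t. Camera axes: x right, y down, z forward; pixel columns grow to the right and rows downward; lengths in m; the calibration is good to about 2 mm. A picture is of the moment at which its call begins: read the wrist's pose just before it. camera_params takes no time and is no camera call; for the wrist camera it gives the pose at the moment of the call.
- finish_job(): hands the job in, once; it reports no verdict.
The state is a dict: "time_s": time; "joint_pos": joint angles; "dq": joint speeds; "tau": joint torques, N m; "eef_pos": TCP position; "ee_rot": TCP orientation; "force": force on the tool from outside, world axes, zero at the start; "wrist_torque": the same for the moment, N m; "width": finger opening in m.
Only numpy, scipy, OpenCV 4.12 (cv2) and the standard library are available. Lean on these libraries where they do the work, as an engineer would, in place of code of your own. Each camera call takes 0.05 s, during which the arm holds its last target.

TASK

Sort the rings on the counting tray without picking anything up: with closed fingers, sweep the three gold-coloured rings across the dark deck and over its edge into the trough on the right, leaving the silver-coloured ring where it lies. Then push the trough's open lid over with the fingertips until it lies fully shut over the gold rings. Leave the other things on the bench alone.

Things in the scene. Friction and masses are not known exactly. Their poses are not given: they have to be found in the camera images.
- tray: grey counting tray, 168 (x) by 201 mm (y), fixed to the bench. Origin on the bench under it, z up; its x points roughly away from the robot, its y roughly left. Dark flat deck, top at z = 34 mm, x = -80 to 80, y = -50 to 101 mm, with a 4 mm wide rim 6 mm above it at both ends and on the left. The right edge (y = -50) has no rim and drops into the trough. The four rings start about 38 mm apart in x, in any order
- deck_edge (a point): middle of the deck's open right edge, on the deck's top (tray x = 0, y = -50, z = 34 mm); the edge runs along the tray's x
- trough_floor (a point): centre of the trough's floor, 4 mm above the bench. The trough is 42 mm wide (tray y = -92 to -50) and 160 mm long; outer wall 4 mm thick, up to z = 33 mm; its near end has only a 13 mm high sill with a short pouring spout
- lid (a joint): angle of the trough's aluminium lid: 0 shut flat over the trough, 1.57 upright, 1.9 to 2.3 at the start, leaning back to the right. Hinge line along the tray's x at tray y = -95, z = 35 mm. The hinge is stiff: the lid stays wherever it is left and needs about 1 N at its free edge, so it must be pushed all the way down
- lid_tab (a point): middle of the 34 mm wide thumb tab at mid length of the lid's free edge, 55 mm from the hinge line. The lid is 156 mm long, 48 mm from hinge to edge (59 mm with the tab) and 2.5 mm thick; shut, its upper face is at tray z = 37.5 mm
- gold_ring_a_mid (a point): gold-coloured (brass) band ring lying flat on the deck, outer diameter 22 mm, bore 18 mm, 8 mm high, about 20 g; the point is its centre, half-way up (4 mm above the deck while it lies there)
- gold_ring_b_mid (a point): gold-coloured (brass) band ring lying flat on the deck, outer diameter 22 mm, bore 18 mm, 8 mm high, about 20 g; the point is its centre, half-way up (4 mm above the deck while it lies there)
- gold_ring_c_mid (a point): gold-coloured (brass) band ring lying flat on the deck, outer diameter 22 mm, bore 18 mm, 8 mm high, about 20 g; the point is its centre, half-way up (4 mm above the deck while it lies there)
- silver_ring_mid (a point): silver-coloured (steel) band ring lying flat on the deck, outer diameter 22 mm, bore 18 mm, 8 mm high, about 20 g; the point is its centre, half-way up (4 mm above the deck while it lies there)
- loupe: folding pocket magnifier of bright metal, 24 x 38 x 12 mm, lying on the bench to the right of the tray; origin under its centre
- ring_clamp: wooden ring clamp, 32 x 122 x 23 mm, lying on the bench further right; origin under its centre
- mandrel: tapered steel ring mandrel, 25 x 202 x 25 mm, lying on the bench behind the ring clamp; origin under its centre
- gooseneck_holder: thin black gooseneck stand, fixed to the bench's left front corner, left of the tray: an upright stem about 20 mm thick at world x = 0.48, y = 0.31 to 0.37 m, from the bench up to 0.6 m, then bending over to a clamp at 0.7 m height; keep the arm clear of it

How it is judged:
By the outcome, as a careful person would: the job done as asked, in the order asked, and still so for the second after the job is handed in, with the robot touching nothing.
It also fails if it takes over 51 s, if anything falls off the work surface, if the arm or the gripper's body presses on something with over 40 N, if the wrist force passes 120 N, or if a joint passes its speed limit or range.

## Working session

There is one attempt and no reset: what is moved stays moved. The work goes in short steps, Python scripts to look and compute and a tool call to move; the robot and the scene stay as the last step left them, time stands still between calls to the robot, and variables do not carry over. Pictures are saved under pics/ and viewed, and the job is handed in when it is done.

Besides the shell and the picture viewer there is one more tool, called by a JSON object that holds its "name" and its "arguments", one argument or row to a line. servo_tool: Moves the arm, as the interface text tells. Its arguments: {"type":"object","properties":{"moves":{"type":"array"},"squeeze":{"type":"number"}},"required":["moves"]}

```bash
mkdir -p pics && python3 - <<'E'
from cell import *
import cv2, numpy as np
s=read_state()
for k,v in s.items(): print(k, np.round(v,4).tolist())
for n in ["scene","side","wrist"]:
    p=camera_params(n); print(n,p["vfov"],p["cx"],p["cy"],np.round(p["R"],3).tolist(),np.round(p["t"],4).tolist())
    img,d=grab_frame(n)
    cv2.imwrite(f"pics/{n}0.png",img); np.save(f"pics/{n}0.npy",d)
print(read_state()["time_s"])
E
```

```text
time_s 0.0
joint_pos [-71.7862, 26.8976, -2.7839, 87.8733, 1.382, 65.3729, -4.7156]
dq [0.0522, 0.0608, 0.0352, -0.0347, 0.0113, -0.0091, -0.0619]
tau [-0.0006, -50.7964, -0.081, -23.616, -0.0613, 0.0381, 0.0002]
eef_pos [0.2292, 0.6343, 0.2295]
ee_rot [[0.3399, 0.9405, -0.0006], [0.9405, -0.3399, -0.0018], [-0.0019, 0.0001, -1.0]]
force [-0.3108, -0.0095, 0.1987]
wrist_torque [-0.0492, 0.0154, 0.0236]
width 0.0871
scene 43.079046247326325 259.3217231790994 189.20138899486565 [[0.777, -0.629, 0.015], [-0.3, -0.392, -0.87], [0.553, 0.671, -0.493]] [-0.4664, 0.1755, 0.8837]
side 51.376556693848066 258.52104388978785 190.94199449570309 [[-0.999, 0.032, 0.011], [0.014, 0.674, -0.739], [-0.031, -0.738, -0.674]] [0.572, 0.0087, 1.2317]
wrist 63.37148367475936 255.88199662438916 189.0693329188969 [[0.339, 0.941, -0.002], [0.907, -0.327, 0.265], [0.248, -0.092, -0.964]] [-0.6748, -0.032, 0.3911]
0.15
```

View images.

View pics/scene0.png

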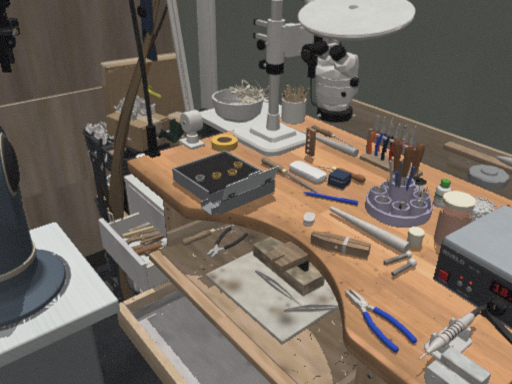

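View pics/side0.png

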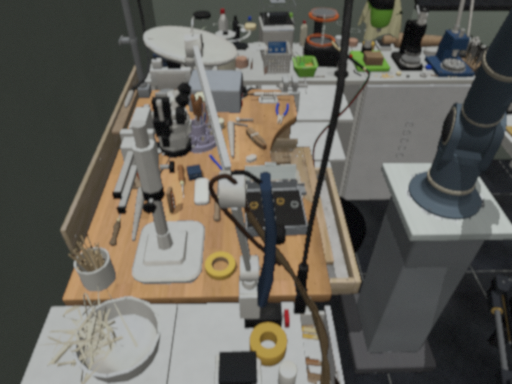

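View pics/wrist0.png

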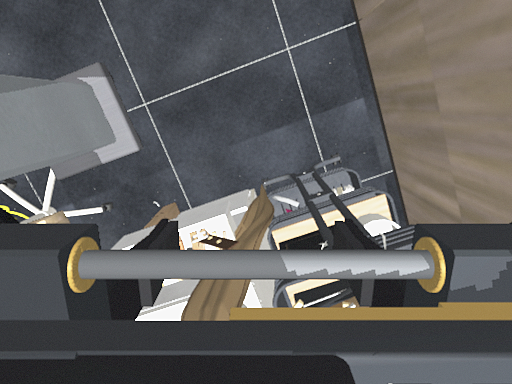

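```bash
cat > h.py <<'E'
from cell import *
import cv2, numpy as np
def K(n,p=None):
    p=p or camera_params(n)
    f=192/np.tan(np.radians(p["vfov"])/2); return p,f
def ray(n,u,v,p=None):
    p,f=K(n,p); R=np.array(p["R"]);t=np.array(p["t"])
    d=R.T@np.array([(u-p["cx"])/f,(v-p["cy"])/f,1.]); return -R.T@t,d
def onz(n,u,v,z,p=None):
    o,d=ray(n,u,v,p); return o+d*(z-o[2])/d[2]
def pt(n,u,v,depth,p=None):
    o,d=ray(n,u,v,p); return o+d*depth
def proj(n,X,p=None):
    p,f=K(n,p); c=np.array(p["R"])@np.asarray(X)+np.array(p["t"]); return np.array([p["cx"]+f*c[0]/c[2],p["cy"]+f*c[1]/c[2]]),c[2]
E
python3 - <<'E'
import cv2
a=cv2.imread("pics/scene0.png")[140:220,160:290]
cv2.imwrite("pics/scene0z.png",cv2.resize(a,None,fx=6,fy=6,interpolation=cv2.INTER_CUBIC))
a=cv2.imread("pics/side0.png")[150:240,230:320]
cv2.imwrite("pics/side0z.png",cv2.resize(a,None,fx=6,fy=6,interpolation=cv2.INTER_CUBIC))
E
```

```text
(no output)
```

View pics/scene0z.png

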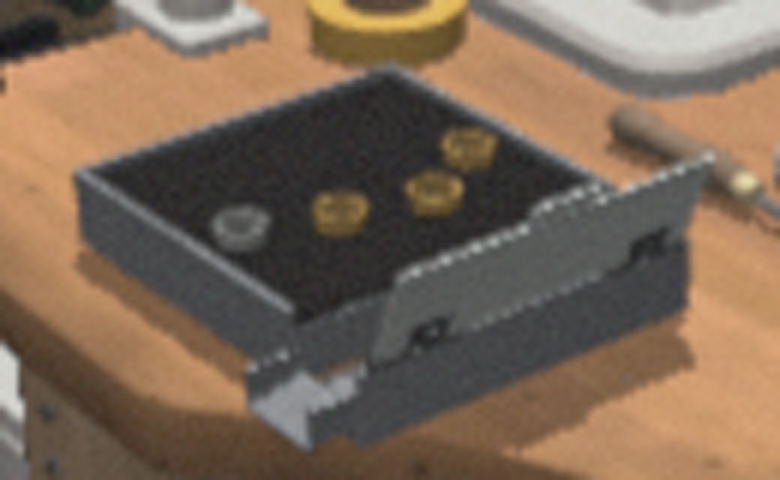

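View pics/side0z.png

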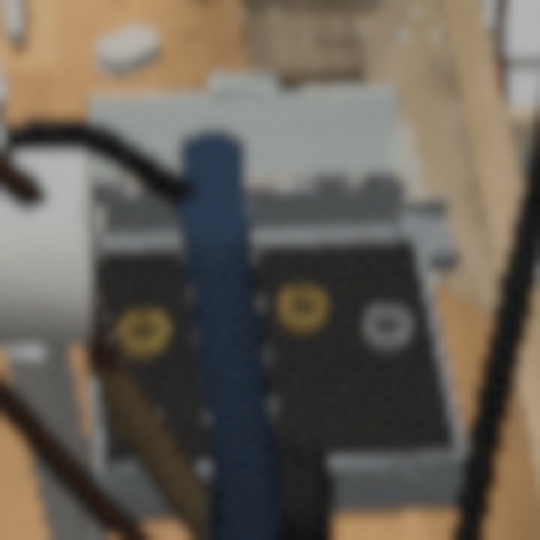

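```bash
python3 - <<'E'
from h import *
img=cv2.imread("pics/scene0.png"); d=np.load("pics/scene0.npy")
for nm,(x,y),z in [("leftcorner(-84,105)",(80,172),.04),("far(84,105)",(390,66),.04),("nearR(-84,-50)",(290,308),.04),("lid tl",(405,270),.08),("lid tr",(712,153),.08),("farR deck",(605,185),.04)]:
    u,v=160+(x+.5)/6-.5,140+(y+.5)/6-.5
    print(nm,np.round(onz("scene",u,v,z),4), [np.round(pt("scene",u,v,d[int(round(v))+j,int(round(u))+i]),3).tolist() for i,j in((0,0),(0,1))])
hsv=cv2.cvtColor(img,cv2.COLOR_BGR2HSV)
roi=np.zeros(img.shape[:2],np.uint8); roi[158:185,192:246]=1
gold=cv2.inRange(hsv,(10,80,70),(35,255,255))*roi
n,l,st,c=cv2.connectedComponentsWithStats(gold)
for i in range(1,n): print("gold",st[i],c[i],np.round(onz("scene",*c[i],.038),4))
sil=((img.min(2)>75)&(hsv[...,1]<60)).astype(np.uint8)*roi
n,l,st,c=cv2.connectedComponentsWithStats(sil)
for i in range(1,n): print("sil",st[i],c[i],np.round(onz("scene",*c[i],.038),4))
E
```

```text
leftcorner(-84,105) [0.445  0.1514 0.04  ] [[0.448, 0.157, 0.037], [0.445, 0.152, 0.04]]
far(84,105) [0.6075 0.1583 0.04  ] [[0.61, 0.162, 0.038], [0.607, 0.157, 0.041]]
nearR(-84,-50) [0.4507 0.0037 0.04  ] [[0.451, 0.004, 0.039], [0.451, 0.005, 0.039]]
lid tl [ 0.4615 -0.0577  0.08  ] [[0.507, 0.007, 0.036], [0.463, -0.055, 0.079]]
lid tr [ 0.6124 -0.054   0.08  ] [[0.695, 0.038, 0.018], [0.61, -0.057, 0.082]]
farR deck [0.611 0.01  0.04 ] [[0.614, 0.013, 0.038], [0.553, -0.061, 0.087]]
gold [192 158   9   3  18] [195.         158.66666667] [0.52   0.1678 0.038 ]
gold [240 158   6   3  10] [243.2 158.5] [0.6204 0.0928 0.038 ]
gold [227 161  16  15 117] [234.72649573 168.09401709] [0.5701 0.062  0.038 ]
gold [212 172  10   8  62] [216.14516129 175.        ] [0.5121 0.0597 0.038 ]
sil [192 158  13   5  15] [197.93333333 159.8       ] [0.5225 0.1576 0.038 ]
sil [237 158   9   5  14] [241.28571429 159.85714286] [0.6115 0.0894 0.038 ]
sil [195 174  10   8  51] [199.70588235 177.33333333] [0.4737 0.0738 0.038 ]
sil [228 178  18   7  74] [238.95945946 181.97297297] [ 0.535  -0.0025  0.038 ]
sil [192 180   8   5  20] [194.7 182.4] [0.4504 0.0596 0.038 ]
```

```bash
python3 - <<'E'
from h import *
print(proj("side",[.229,.634,.23]),proj("scene",[.229,.634,.23]))
d=np.load("pics/side0.npy"); img=cv2.imread("pics/side0.png")
for v in range(5,310,25):
    # darkest run near line
    u0=305+(345-305)*(300-v)/300
    seg=img[v,int(u0)-10:int(u0)+11].sum(1); k=np.argmin(seg); u=int(u0)-10+k
    print("side",u,v,seg[k],np.round(pt("side",u,v,d[v,u]),3))
d=np.load("pics/scene0.npy"); img=cv2.imread("pics/scene0.png")
for v in range(5,150,15):
    u0=128+(150-128)*(v)/145
    seg=img[v,int(u0)-8:int(u0)+9].sum(1); k=np.argmin(seg); u=int(u0)-8+k
    print("scene",u,v,seg[k],np.round(pt("scene",u,v,d[v,u]),3))
for u,v in [(265,190),(265,250),(232,190),(270,300),(218,140),(8,20)]:
    print(u,v,np.round(pt("side",u,v,np.load("pics/side0.npy")[v,u]),3),np.round(pt("scene",u,v,d[v,u]),3))
E
```

```text
(array([501.19844875, 369.62728454]), np.float64(0.6017097750260317)) (array([ 7.78096146, 63.5798009 ]), np.float64(1.3225863903777997))
side 346 5 96 [0.469 0.312 0.651]
side 343 30 106 [0.472 0.328 0.623]
side 333 55 29 [ 0.179 -0.983  0.014]
side 339 80 100 [0.474 0.356 0.562]
side 337 105 77 [0.472 0.362 0.525]
side 330 130 74 [0.477 0.364 0.482]
side 325 155 67 [0.478 0.36  0.43 ]
side 320 180 71 [0.479 0.355 0.371]
side 314 205 66 [0.481 0.347 0.301]
side 309 230 69 [0.483 0.341 0.224]
side 305 255 69 [0.482 0.335 0.136]
side 301 280 32 [0.484 0.34  0.049]
side 302 305 28 [ 0.476  0.353 -0.037]
scene 132 5 83 [0.475 0.348 0.397]
scene 135 20 81 [0.476 0.341 0.363]
scene 138 35 101 [0.481 0.344 0.326]
scene 140 50 99 [0.477 0.334 0.291]
scene 142 65 78 [0.477 0.33  0.254]
scene 144 80 72 [0.477 0.328 0.215]
scene 146 95 90 [0.478 0.328 0.175]
scene 149 110 76 [0.479 0.322 0.134]
scene 150 125 91 [0.478 0.323 0.092]
scene 154 140 44 [0.479 0.309 0.052]
265 190 [0.584 0.48  0.463] [ 0.588 -0.037  0.013]
265 250 [0.581 0.487 0.343] [ 0.545 -0.093 -0.114]
232 190 [0.63  0.464 0.449] [ 0.479 -0.051  0.057]
270 300 [ 0.555  0.346 -0.023] [ 0.466 -0.207 -0.148]
218 140 [0.653 0.359 0.461] [0.669 0.279 0.012]
8 20 [1.08  0.051 0.54 ] [0.254 0.631 0.342]
```

```bash
python3 - <<'E'
from h import *
P=[]
for n in ["scene","side"]:
    d=np.load(f"pics/{n}0.npy"); p,f=K(n); R=np.array(p["R"]);t=np.array(p["t"])
    v,u=np.mgrid[:384,:512]; ok=(d>0)
    c=np.stack([(u-p["cx"])/f*d,(v-p["cy"])/f*d,d],-1)[ok]
    X=(c-t)@R; r=np.hypot(X[:,0],X[:,1]); a=np.degrees(np.arctan2(X[:,1],X[:,0]))
    m=(r>.2)&(r<.75)&(X[:,2]>.06)&(a>-30)&(a<90)
    X=X[m];r=r[m];a=a[m]
    H={}
    for i in range(len(X)):
        k=(int(a[i]//10)*10,round(r[i]//.05*.05,2)); H.setdefault(k,[]).append(X[i,2])
    print(n)
    for k in sorted(H):
        if len(H[k])>3: print(k,len(H[k]),round(min(H[k]),2),round(max(H[k]),2))
E
```

```text
scene
(-20, np.float64(0.6)) 109 0.39 0.41
(-20, np.float64(0.65)) 671 0.38 0.42
(-20, np.float64(0.7)) 753 0.39 0.42
(-10, np.float64(0.45)) 86 0.06 0.08
(-10, np.float64(0.5)) 127 0.06 0.09
(-10, np.float64(0.55)) 97 0.06 0.09
(-10, np.float64(0.6)) 116 0.06 0.41
(-10, np.float64(0.65)) 388 0.4 0.42
(-10, np.float64(0.7)) 490 0.32 0.43
(0, np.float64(0.7)) 6 0.42 0.43
(20, np.float64(0.65)) 543 0.06 0.22
(20, np.float64(0.7)) 89 0.1 0.25
(30, np.float64(0.55)) 730 0.06 0.41
(30, np.float64(0.65)) 52 0.06 0.28
(30, np.float64(0.7)) 1404 0.12 0.39
(40, np.float64(0.6)) 70 0.06 0.13
(40, np.float64(0.65)) 492 0.06 0.23
(40, np.float64(0.7)) 102 0.25 0.38
(60, np.float64(0.55)) 266 0.29 0.33
(60, np.float64(0.6)) 321 0.22 0.4
(60, np.float64(0.65)) 83 0.3 0.4
(60, np.float64(0.7)) 166 0.22 0.33
(70, np.float64(0.6)) 102 0.22 0.29
(70, np.float64(0.7)) 17 0.22 0.26
side
(-20, np.float64(0.6)) 12 0.4 0.41
(-20, np.float64(0.65)) 164 0.4 0.41
(-20, np.float64(0.7)) 188 0.4 0.42
(-10, np.float64(0.45)) 83 0.06 0.08
(-10, np.float64(0.5)) 138 0.06 0.09
(-10, np.float64(0.55)) 119 0.06 0.09
(-10, np.float64(0.6)) 65 0.06 0.41
(-10, np.float64(0.65)) 368 0.4 0.42
(-10, np.float64(0.7)) 142 0.32 0.43
(0, np.float64(0.65)) 8 0.49 0.5
(0, np.float64(0.7)) 575 0.42 0.54
(10, np.float64(0.7)) 314 0.45 0.5
(20, np.float64(0.65)) 207 0.06 0.19
(20, np.float64(0.7)) 618 0.06 0.48
(30, np.float64(0.55)) 2116 0.06 0.66
(30, np.float64(0.6)) 16 0.44 0.52
(30, np.float64(0.65)) 176 0.06 0.27
(30, np.float64(0.7)) 909 0.11 0.47
(40, np.float64(0.6)) 65 0.06 0.12
(40, np.float64(0.65)) 318 0.06 0.24
(40, np.float64(0.7)) 249 0.23 0.44
(50, np.float64(0.2)) 86 0.52 0.59
(60, np.float64(0.55)) 248 0.29 0.34
(60, np.float64(0.6)) 923 0.22 0.34
(60, np.float64(0.65)) 331 0.3 0.34
(60, np.float64(0.7)) 317 0.3 0.33
(70, np.float64(0.6)) 50 0.22 0.26
```

```bash
python3 - <<'E'
from h import *
A=[]
for n in ["scene","side"]:
    d=np.load(f"pics/{n}0.npy"); p,f=K(n); R=np.array(p["R"]);t=np.array(p["t"])
    v,u=np.mgrid[:384,:512]; ok=(d>0)
    c=np.stack([(u-p["cx"])/f*d,(v-p["cy"])/f*d,d],-1)[ok]
    A.append((c-t)@R)
X=np.vstack(A); m=(X[:,2]>.12)&(X[:,0]<.95)&(X[:,0]>.3)&(X[:,1]>-.45)&(X[:,1]<.3); X=X[m]
g={}
for x,y,z in X: g.setdefault((int(np.floor(y/.05)),int(np.floor(x/.05))),[]).append(z)
ys=sorted({k[0] for k in g},reverse=True)
for j in ys:
    print("y%+.2f"%(j*.05), "  ".join("x%.2f:%.2f-%.2f(%d)"%(i*.05,min(g[j,i]),max(g[j,i]),len(g[j,i])) for i in range(6,19) if (j,i) in g))
print(X[(X[:,1]>-.15)&(X[:,1]<.2)][:,0].min())
S=X[(X[:,2]>.36)&(X[:,2]<.45)&(X[:,1]<-.02)]; print(S.min(0),S.max(0))
E
```

```text
y+0.25 x0.65:0.44-0.48(170)  x0.80:0.20-0.33(410)  x0.85:0.29-0.33(111)
y+0.20 x0.65:0.45-0.49(137)  x0.75:0.20-0.35(579)  x0.80:0.12-0.40(2160)  x0.85:0.27-0.34(183)
y+0.15 x0.65:0.45-0.49(128)  x0.75:0.21-0.35(106)  x0.80:0.12-0.40(1105)  x0.85:0.32-0.34(195)
y+0.10 x0.65:0.46-0.50(36)  x0.70:0.46-0.50(72)  x0.80:0.26-0.34(581)  x0.85:0.18-0.35(54)
y+0.05 x0.65:0.47-0.51(50)  x0.70:0.47-0.54(370)  x0.75:0.25-0.30(35)  x0.80:0.14-0.36(681)  x0.85:0.15-0.34(112)
y+0.00 x0.65:0.49-0.51(8)  x0.70:0.42-0.54(113)  x0.75:0.16-0.36(1029)  x0.80:0.15-0.36(604)  x0.85:0.31-0.34(31)
y-0.05 x0.65:0.40-0.42(219)  x0.70:0.32-0.43(218)  x0.75:0.15-0.44(1742)  x0.80:0.15-0.45(227)  x0.85:0.16-0.22(2)
y-0.10 x0.60:0.39-0.41(133)  x0.65:0.40-0.42(391)  x0.70:0.32-0.43(260)  x0.75:0.15-0.44(2013)  x0.80:0.16-0.45(567)  x0.85:0.44-0.45(8)
y-0.15 x0.60:0.38-0.41(278)  x0.65:0.40-0.42(393)  x0.70:0.42-0.43(274)  x0.75:0.43-0.44(319)  x0.80:0.25-0.45(193)  x0.85:0.44-0.45(27)  x0.90:0.12-0.13(4)
y-0.20 x0.60:0.39-0.41(208)  x0.65:0.39-0.42(460)  x0.70:0.41-0.43(301)  x0.75:0.42-0.44(331)  x0.80:0.43-0.44(281)  x0.85:0.44-0.44(2)  x0.90:0.12-0.13(3)
y-0.25 x0.65:0.39-0.41(328)  x0.70:0.39-0.42(441)  x0.75:0.40-0.43(319)  x0.80:0.43-0.44(69)
y-0.30 x0.70:0.12-0.17(83)  x0.75:0.12-0.18(426)
y-0.35 x0.70:0.12-0.17(21)  x0.75:0.12-0.18(406)
y-0.40 x0.85:0.12-0.13(81)  x0.90:0.12-0.12(21)
y-0.45 x0.80:0.12-0.12(4)  x0.85:0.12-0.13(327)  x0.90:0.12-0.13(94)
0.6276523348190324
[ 0.62765233 -0.24438492  0.38489993] [ 0.85934151 -0.02015365  0.44972165]
```

```bash
cat >> h.py <<'E'
def rows(pts,s=None):
    """pts: list of (x,y,z,yawdeg of tool x in world) -> dp cm, twist rad"""
    s=s or read_state(); p=np.array(s["eef_pos"]);R=np.array(s["ee_rot"]); y0=np.degrees(np.arctan2(R[1,0],R[0,0]))
    for x,y,z,w in pts:
        d=R.T@(np.array([x,y,z])-p)*100; tw=-np.radians((w-y0+180)%360-180)
        print(np.round(d,1).tolist(), round(tw,2))
def show():
    s=read_state(); R=np.array(s["ee_rot"]); print("t",round(s["time_s"],2),"p",np.round(s["eef_pos"],4),"yaw",np.round(np.degrees(np.arctan2(R[1,0],R[0,0])),2),"F",np.round(s["force"],1),"w",round(s["width"],4),"q",np.round(s["joint_pos"],0))
E
python3 - <<'E'
from h import *
pts=[]
for i in range(1,6): 
    r=.675-(.675-.44)*i/5; a=np.radians(70.1); pts.append((r*np.cos(a),r*np.sin(a),.23,70.1))
for i in range(1,8):
    a=70.1-6*i; pts.append((.44*np.cos(np.radians(a)),.44*np.sin(np.radians(a)),.23,a))
rows(pts)
E
```

```text
[-4.7, 0.0, -0.0] 0.0
[-9.4, 0.0, -0.0] 0.0
[-14.1, 0.0, -0.0] 0.0
[-18.8, 0.0, 0.0] 0.0
[-23.5, 0.0, 0.0] 0.0
[-23.7, 4.6, 0.0] 0.11
[-24.4, 9.2, 0.0] 0.21
[-25.6, 13.6, 0.0] 0.31
[-27.3, 17.9, 0.0] 0.42
[-29.4, 22.0, 0.0] 0.52
[-31.9, 25.9, 0.0] 0.63
[-34.8, 29.5, 0.0] 0.73
```

{"name": "servo_tool", "arguments": {
  "moves": [
    {"dp": [-4.7,0,0],"twist": 0,"jaw": 1},
    {"dp": [-9.4,0,0],"twist": 0,"jaw": 1},
    {"dp": [-14.1,0,0],"twist": 0,"jaw": 1},
    {"dp": [-18.8,0,0],"twist": 0,"jaw": 1},
    {"dp": [-23.5,0,0],"twist": 0,"jaw": 1},
    {"dp": [-23.7,4.6,0],"twist": 0.11,"jaw": 1},
    {"dp": [-24.4,9.2,0],"twist": 0.21,"jaw": 1},
    {"dp": [-25.6,13.6,0],"twist": 0.31,"jaw": 1}
  ],
  "squeeze": 10
}}

```text
time_s: 1.15
eef_pos: [0.2713, 0.3466, 0.2303]
ee_rot: [[0.613, 0.79, -0.0], [0.79, -0.613, -0.001], [-0.001, 0.0, -1.0]]
force: [0.3, 1.0, -0.1]
width: 0.015
```

```bash
python3 - <<'E'
from h import *
show()
pts=[]
for a in [46,40,34,28,22,16,10,5]:
    pts.append((.44*np.cos(np.radians(a)),.44*np.sin(np.radians(a)),.23,a))
pts+= [(.47,.03,.23,2.3),(.49,.03,.23,2.3),(.49,.03,.23,2.3)]
rows(pts)
E
```

```text
t 1.15 p [0.2713 0.3466 0.2303] yaw 52.2 F [ 0.3  1.  -0.1] w 0.015 q [-61.   5.   4. 118.  -0.  57.  -5.]
[-0.3, 4.6, 0.0] 0.11
[-1.0, 9.1, 0.0] 0.21
[-2.2, 13.6, 0.0] 0.32
[-3.9, 17.8, 0.0] 0.42
[-6.0, 21.9, 0.0] 0.53
[-8.5, 25.8, 0.0] 0.63
[-11.4, 29.4, 0.0] 0.74
[-14.1, 32.1, 0.1] 0.82
[-12.8, 35.1, 0.1] 0.87
[-11.6, 36.7, 0.1] 0.87
[-11.6, 36.7, 0.1] 0.87
```

{"name": "servo_tool", "arguments": {
  "moves": [
    {"dp": [-0.3,4.6,0],"twist": 0.11,"jaw": 1},
    {"dp": [-1.0,9.1,0],"twist": 0.21,"jaw": 1},
    {"dp": [-2.2,13.6,0],"twist": 0.32,"jaw": 1},
    {"dp": [-3.9,17.8,0],"twist": 0.42,"jaw": 1},
    {"dp": [-6.0,21.9,0],"twist": 0.53,"jaw": 1},
    {"dp": [-8.5,25.8,0],"twist": 0.63,"jaw": 1},
    {"dp": [-11.4,29.4,0],"twist": 0.74,"jaw": 1},
    {"dp": [-14.1,32.1,0],"twist": 0.82,"jaw": 1},
    {"dp": [-12.8,35.1,0],"twist": 0.87,"jaw": 1},
    {"dp": [-11.6,36.7,0],"twist": 0.87,"jaw": 1},
    {"dp": [-11.6,36.7,0],"twist": 0.87,"jaw": 1}
  ]
}}

```text
time_s: 2.52
eef_pos: [0.4908, 0.0299, 0.2303]
ee_rot: [[0.999, 0.04, -0.0], [0.04, -0.999, -0.002], [-0.0, 0.002, -1.0]]
force: [-0.2, 1.5, -0.6]
width: 0.0001
```

```bash
python3 - <<'E'
from h import *
import json
p=camera_params("wrist"); img,d=grab_frame("wrist")
cv2.imwrite("pics/w1.png",img); np.save("pics/w1.npy",d)
json.dump({k:np.array(v).tolist() for k,v in p.items()},open("pics/w1.json","w"))
show()
E
```

```text
t 2.58 p [0.4898 0.03   0.2301] yaw 2.34 F [-0.6  0.3  0.1] w 0.0006 q [-34.  10.  29. 114.  -6.  58.   0.]
```

View pics/w1.png

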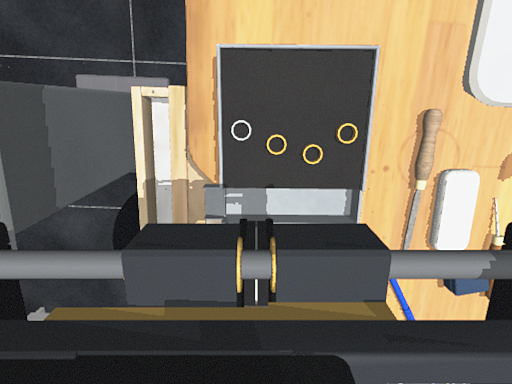

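```bash
python3 - <<'E'
from h import *
import json
p=json.load(open("pics/w1.json")); img=cv2.imread("pics/w1.png"); d=np.load("pics/w1.npy")
hsv=cv2.cvtColor(img,cv2.COLOR_BGR2HSV)
roi=np.zeros(img.shape[:2],np.uint8); roi[60:180,226:366]=1
m=((img.max(2)>90)).astype(np.uint8)*roi
cs,_=cv2.findContours(m,cv2.RETR_EXTERNAL,cv2.CHAIN_APPROX_NONE)
for c in cs:
    if cv2.contourArea(c)<60: continue
    (u,v),r=cv2.minEnclosingCircle(c); h=hsv[m.astype(bool)&(cv2.drawContours(np.zeros_like(m),[c],-1,1,-1)>0)].mean(0)
    X=onz("wrist",u,v,.042,p); e=onz("wrist",u+r,v,.042,p)
    mm=cv2.drawContours(np.zeros_like(m),[c],-1,1,-1)&m
    zz=[pt("wrist",a,b,d[b,a],p)[2] for b,a in np.argwhere(mm)]
    print(np.round([u,v,r],1),"hsv",h.round(),"X",X.round(4),"rad",np.round(e[0]-X[0],4),"z",np.percentile(zz,[10,50,90]).round(4), "area",cv2.contourArea(c))
g=cv2.resize(img[30:240,190:390],None,fx=4,fy=4,interpolation=cv2.INTER_CUBIC)[:600]
g=cv2.resize(img[30:230,190:390],(800,800))[:,:]
cv2.imwrite("pics/w1z.png",cv2.resize(img[30:180,190:390],(800,600),interpolation=cv2.INTER_CUBIC))
cv2.imwrite("pics/w1y.png",cv2.resize(img[160:240,190:380],(760,320),interpolation=cv2.INTER_CUBIC))
E
```

```text
[312.3 153.7  10.4] hsv [ 21. 138. 204.] X [0.5522 0.0518 0.042 ] rad 0.0115 z [0.0344 0.0414 0.0432] area 308.5
[276.1 144.   10.4] hsv [ 22. 139. 213.] X [0.5115 0.0608 0.042 ] rad 0.0114 z [0.0345 0.0417 0.0434] area 311.0
[347.  132.9  10.7] hsv [ 22. 141. 212.] X [0.5879 0.0761 0.042 ] rad 0.0117 z [0.0346 0.0419 0.0433] area 319.0
[241.  129.9  10.6] hsv [ 72.   7. 204.] X [0.4725 0.0746 0.042 ] rad 0.0115 z [0.0345 0.0419 0.0431] area 316.0
```

View pics/w1z.png

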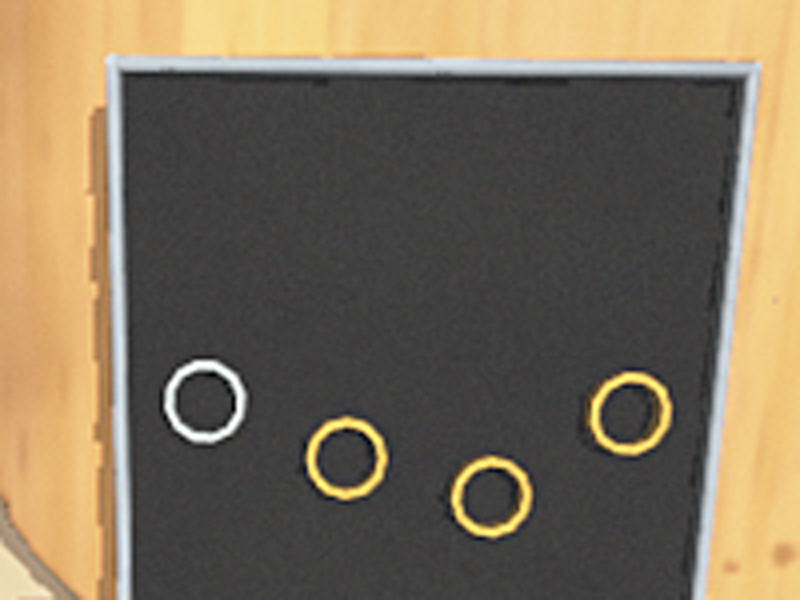

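View pics/w1y.png

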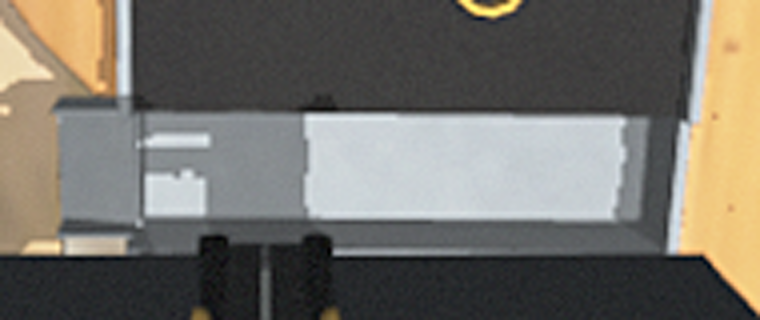

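```bash
python3 - <<'E'
from h import *
import json
p=json.load(open("pics/w1.json"))
a=onz("wrist",217,44.2,.04,p); b=onz("wrist",379.6,46.2,.04,p)
c=onz("wrist",222.8,187,.034,p); e=onz("wrist",362.5,188.8,.034,p)
print(a,b,np.linalg.norm(b-a),"exp .168"); print(c,e,np.linalg.norm(c-e), "exp .160")
x=(b-a)[:2]; x1=(e-c)[:2]; print("yaw",np.degrees(np.arctan2(x[1],x[0])),np.degrees(np.arctan2(x1[1],x1[0])))
mid=(a+b)[:2]/2; mid2=(c+e)[:2]/2; v=mid-mid2; print("len",np.linalg.norm(v),"exp .155","yaw",np.degrees(np.arctan2(-v[0],v[1])))
th=np.radians(2.0); ex=np.array([np.cos(th),np.sin(th)]); ey=np.array([-ex[1],ex[0]])
o1=mid-ey*.105; o2=mid2+ey*.05; print("origin est",o1,o2)
o=(o1+o2)/2
for n,X in [("s",(.4725,.0746)),("g1",(.5115,.0608)),("g2",(.5522,.0518)),("g3",(.5879,.0761))]:
    dlt=np.array(X)-o; print(n,dlt@ex,dlt@ey)
print("edge",o-ey*.05,"hinge",o-ey*.095)
E
```

```text
[0.44559205 0.15942247 0.04      ] [0.61134146 0.16429831 0.04      ] 0.16582110331321154 exp .168
[0.45277161 0.00732766 0.034     ] [0.61603472 0.01181919 0.034     ] 0.16332487782795224 exp .160
yaw 1.6849794627159316 1.5758683369835509
len 0.15240262529327092 exp .155 yaw 2.2323585584347465
origin est [0.5321312  0.05692435] [0.53265819 0.05954296]
s -0.059287033773761176 0.018446667347510506
g1 -0.020792404574510974 0.0032939935632494495
g2 0.019568706614843785 -0.007120933395714206
g3 0.05609501690929623 0.01591835166857054
edge [0.53413967 0.00826412] hinge [ 0.53571015 -0.03670847]
```

```bash
python3 - <<'E'
from h import *
rows([(.500,.064,.20,2.0),(.510,.098,.155,2.0),(.510,.098,.10,2.0),(.510,.098,.065,2.0),(.510,.098,.045,2.0),(.510,.098,.045,2.0)])
E
```

```text
[1.2, -3.4, 3.0] 0.01
[2.3, -6.7, 7.5] 0.01
[2.3, -6.7, 13.0] 0.01
[2.3, -6.7, 16.5] 0.01
[2.3, -6.7, 18.5] 0.01
[2.3, -6.7, 18.5] 0.01
```

{"name": "servo_tool", "arguments": {
  "moves": [
    {"dp": [1.2,-3.4,3.0],"twist": 0.01,"jaw": 1},
    {"dp": [2.3,-6.7,7.5],"twist": 0.01,"jaw": 1},
    {"dp": [2.3,-6.7,13.0],"twist": 0.01,"jaw": 1},
    {"dp": [2.3,-6.7,16.5],"twist": 0.01,"jaw": 1},
    {"dp": [2.3,-6.7,18.5],"twist": 0.01,"jaw": 1},
    {"dp": [2.3,-6.7,18.5],"twist": 0.01,"jaw": 1}
  ]
}}

```text
time_s: 3.32
eef_pos: [0.5082, 0.0977, 0.0442]
ee_rot: [[0.999, 0.031, -0.004], [0.031, -1.0, -0.002], [-0.004, 0.002, -1.0]]
force: [0.0, -1.0, 0.8]
width: 0.0004
```

```bash
python3 - <<'E'
from h import *
import json
show()
p=camera_params("wrist"); img,d=grab_frame("wrist")
cv2.imwrite("pics/w2.png",img)
rows([(.5107,.09,.045,2.0),(.514,.005,.045,2.0)])
E
```

```text
t 3.33 p [0.5082 0.0977 0.0442] yaw 1.8 F [ 0.  -1.   0.8] w 0.0004 q [-32.  28.  22. 119. -17.  36.   2.]
[0.2, 0.8, -0.0] -0.0
[0.2, 9.3, -0.0] -0.0
```

View pics/w2.png

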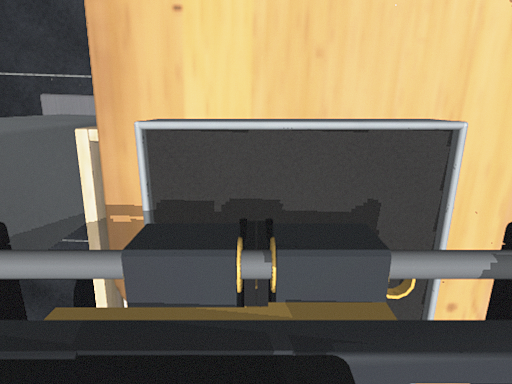

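{"name": "servo_tool", "arguments": {
  "moves": [
    {"dp": [0.2,0.9,0],"twist": 0,"jaw": 1},
    {"dp": [0.2,1.8,0],"twist": 0,"jaw": 1},
    {"dp": [0.2,2.7,0],"twist": 0,"jaw": 1},
    {"dp": [0.2,3.6,0],"twist": 0,"jaw": 1},
    {"dp": [0.2,4.5,0],"twist": 0,"jaw": 1},
    {"dp": [0.2,5.4,0],"twist": 0,"jaw": 1},
    {"dp": [0.2,6.3,0],"twist": 0,"jaw": 1},
    {"dp": [0.2,7.2,0],"twist": 0,"jaw": 1},
    {"dp": [0.2,8.0,0],"twist": 0,"jaw": 1},
    {"dp": [0.2,8.7,0],"twist": 0,"jaw": 1},
    {"dp": [0.2,9.3,0],"twist": 0,"jaw": 1},
    {"dp": [0.2,9.3,0],"twist": 0,"jaw": 1}
  ]
}}

```text
time_s: 4.88
eef_pos: [0.5135, 0.0043, 0.0449]
ee_rot: [[1.0, 0.031, -0.003], [0.031, -1.0, -0.002], [-0.003, 0.002, -1.0]]
force: [0.0, 0.6, -0.3]
width: 0.0004
```

```bash
python3 - <<'E'
from h import *
show()
img,d=grab_frame("scene"); cv2.imwrite("pics/s3.png",cv2.resize(img[120:230,140:300],(800,550),interpolation=cv2.INTER_CUBIC))
img,d=grab_frame("wrist"); cv2.imwrite("pics/w3.png",img)
E
```

```text
t 4.88 p [0.5135 0.0043 0.0449] yaw 1.75 F [ 0.   0.6 -0.3] w 0.0004 q [-22.  28.  22. 120. -17.  36.  13.]
```

View pics/s3.png

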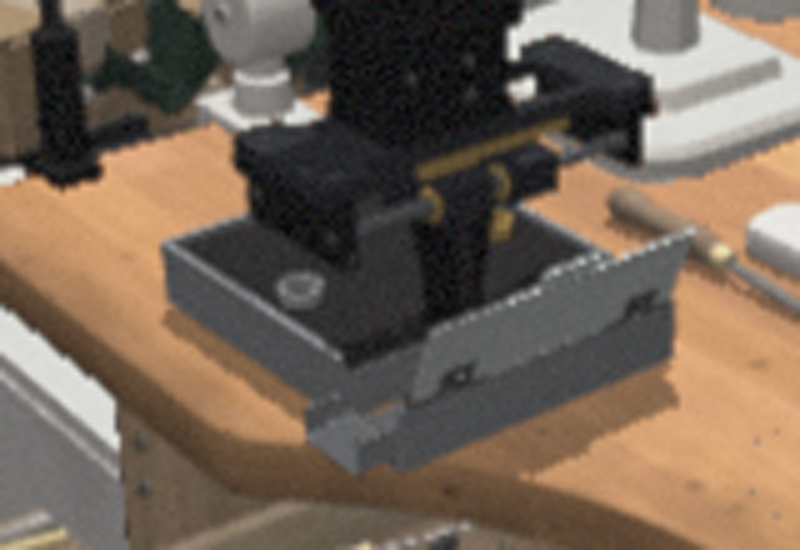

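View pics/w3.png

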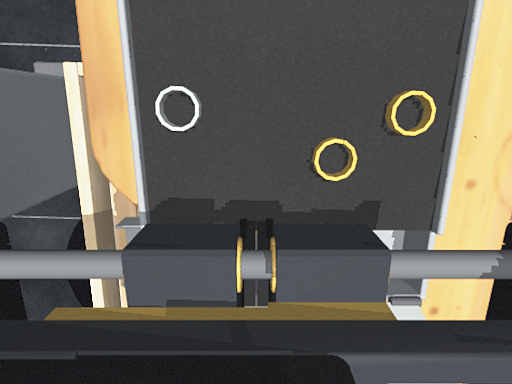

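```bash
python3 - <<'E'
from h import *
rows([(.514,.006,.075,2.0),(.526,.035,.08,2.0),(.540,.065,.08,2.0),(.5505,.09,.075,2.0),(.5505,.09,.045,2.0),(.5505,.09,.045,2.0)])
E
```

```text
[0.0, -0.1, -3.0] -0.0
[1.3, -2.9, -3.5] -0.0
[2.8, -5.9, -3.5] -0.0
[4.0, -8.4, -3.0] -0.0
[4.0, -8.4, -0.0] -0.0
[4.0, -8.4, -0.0] -0.0
```

{"name": "servo_tool", "arguments": {
  "moves": [
    {"dp": [0,-0.1,-3.0],"twist": 0,"jaw": 1},
    {"dp": [1.3,-2.9,-3.5],"twist": 0,"jaw": 1},
    {"dp": [2.8,-5.9,-3.5],"twist": 0,"jaw": 1},
    {"dp": [4.0,-8.6,-3.0],"twist": 0,"jaw": 1},
    {"dp": [4.0,-8.6,-1.5],"twist": 0,"jaw": 1},
    {"dp": [4.0,-8.6,0],"twist": 0,"jaw": 1},
    {"dp": [4.0,-8.6,0],"twist": 0,"jaw": 1}
  ]
}}

```text
time_s: 5.85
eef_pos: [0.5497, 0.0908, 0.0433]
ee_rot: [[1.0, 0.03, -0.005], [0.03, -1.0, -0.003], [-0.006, 0.002, -1.0]]
force: [0.4, -0.5, -0.7]
width: 0.0006
```

```bash
python3 - <<'E'
from h import *
show()
rows([(.554,.005,.045,2.0)])
E
```

```text
t 5.85 p [0.5497 0.0908 0.0433] yaw 1.71 F [ 0.4 -0.5 -0.7] w 0.0006 q [-30.  31.  21. 114. -17.  39.   4.]
[0.2, 8.6, -0.1] -0.01
```

{"name": "servo_tool", "arguments": {
  "moves": [
    {"dp": [0.2,0.9,-0.1],"twist": 0,"jaw": 1},
    {"dp": [0.2,1.8,-0.1],"twist": 0,"jaw": 1},
    {"dp": [0.2,2.7,-0.1],"twist": 0,"jaw": 1},
    {"dp": [0.2,3.6,-0.1],"twist": 0,"jaw": 1},
    {"dp": [0.2,4.5,-0.1],"twist": 0,"jaw": 1},
    {"dp": [0.2,5.4,-0.1],"twist": 0,"jaw": 1},
    {"dp": [0.2,6.3,-0.1],"twist": 0,"jaw": 1},
    {"dp": [0.2,7.1,-0.1],"twist": 0,"jaw": 1},
    {"dp": [0.2,7.9,-0.1],"twist": 0,"jaw": 1},
    {"dp": [0.2,8.6,-0.1],"twist": 0,"jaw": 1},
    {"dp": [0.2,8.6,-0.1],"twist": 0,"jaw": 1}
  ]
}}

```text
time_s: 7.22
eef_pos: [0.5543, 0.0041, 0.0445]
ee_rot: [[1.0, 0.029, -0.005], [0.029, -1.0, -0.003], [-0.005, 0.003, -1.0]]
force: [0.1, 0.3, -0.6]
width: 0.0004
```

```bash
python3 - <<'E'
from h import *
show()
img,d=grab_frame("wrist"); cv2.imwrite("pics/w4.png",img)
rows([(.554,.006,.075,2.0),(.563,.045,.08,2.0),(.575,.08,.08,2.0),(.5855,.112,.075,2.0),(.5855,.112,.0455,2.0)])
E
```

```text
t 7.22 p [0.5543 0.0041 0.0445] yaw 1.64 F [ 0.1  0.3 -0.6] w 0.0004 q [-21.  31.  21. 114. -17.  38.  13.]
[-0.0, -0.1, -3.1] -0.01
[1.0, -4.0, -3.6] -0.01
[2.3, -7.5, -3.6] -0.01
[3.4, -10.6, -3.1] -0.01
[3.4, -10.6, -0.1] -0.01
```

View pics/w4.png

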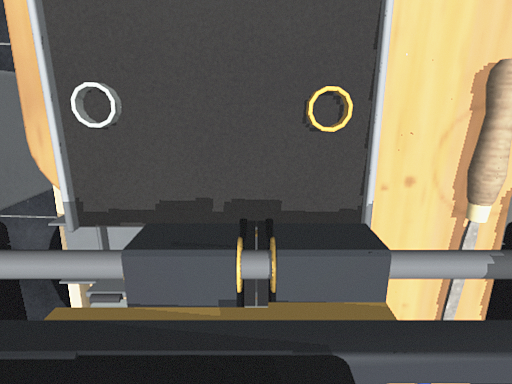

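{"name": "servo_tool", "arguments": {
  "moves": [
    {"dp": [0,-0.1,-3.1],"twist": 0,"jaw": 1},
    {"dp": [1.0,-4.0,-3.6],"twist": 0,"jaw": 1},
    {"dp": [2.3,-7.5,-3.6],"twist": 0,"jaw": 1},
    {"dp": [3.4,-10.7,-3.1],"twist": 0,"jaw": 1},
    {"dp": [3.4,-10.7,-1.6],"twist": 0,"jaw": 1},
    {"dp": [3.4,-10.7,-0.2],"twist": 0,"jaw": 1},
    {"dp": [3.4,-10.7,-0.2],"twist": 0,"jaw": 1}
  ]
}}

```text
time_s: 8.15
eef_pos: [0.5836, 0.1108, 0.0445]
ee_rot: [[1.0, 0.027, -0.009], [0.027, -1.0, -0.004], [-0.009, 0.004, -1.0]]
force: [0.7, 0.6, 0.1]
width: 0.0004
```

```bash
python3 - <<'E'
from h import *
show()
rows([(.5895,.006,.0455,2.0)])
E
```

```text
t 8.15 p [0.5836 0.1108 0.0445] yaw 1.57 F [0.7 0.6 0.1] w 0.0004 q [-30.  33.  21. 109. -17.  42.   2.]
[0.3, 10.5, -0.1] -0.01
```

{"name": "servo_tool", "arguments": {
  "moves": [
    {"dp": [0.4,0.8,-0.1],"twist": -0.01,"jaw": 1},
    {"dp": [0.4,1.7,-0.1],"twist": -0.01,"jaw": 1},
    {"dp": [0.4,2.7,-0.1],"twist": -0.01,"jaw": 1},
    {"dp": [0.4,3.7,-0.1],"twist": -0.01,"jaw": 1},
    {"dp": [0.4,4.7,-0.1],"twist": -0.01,"jaw": 1},
    {"dp": [0.4,5.7,-0.1],"twist": -0.01,"jaw": 1},
    {"dp": [0.4,6.7,-0.1],"twist": -0.01,"jaw": 1},
    {"dp": [0.4,7.7,-0.1],"twist": -0.01,"jaw": 1},
    {"dp": [0.4,8.7,-0.1],"twist": -0.01,"jaw": 1},
    {"dp": [0.4,9.7,-0.1],"twist": -0.01,"jaw": 1},
    {"dp": [0.4,10.5,-0.1],"twist": -0.01,"jaw": 1},
    {"dp": [0.4,10.6,-0.1],"twist": -0.01,"jaw": 1}
  ]
}}

```text
time_s: 9.65
eef_pos: [0.5905, 0.004, 0.0459]
ee_rot: [[0.999, 0.036, -0.009], [0.036, -0.999, -0.004], [-0.009, 0.004, -1.0]]
force: [-0.3, 0.4, 0.3]
width: 0.0003
```

```bash
python3 - <<'E'
from h import *
show()
img,d=grab_frame("wrist"); cv2.imwrite("pics/w5.png",img)
rows([(.57,.03,.10,2),(.545,.06,.14,2.0),(.525,.085,.18,2.0),(.51,.10,.22,2)])
E
```

```text
t 9.65 p [0.5905 0.004  0.0459] yaw 2.07 F [-0.3  0.4  0.3] w 0.0003 q [-20.  33.  21. 109. -17.  41.  13.]
[-2.0, -2.6, -5.4] 0.0
[-4.4, -5.7, -9.4] 0.0
[-6.4, -8.2, -13.4] 0.0
[-7.9, -9.8, -17.4] 0.0
```

View pics/w5.png

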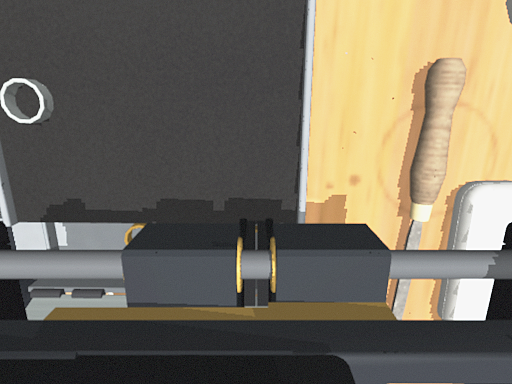

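```bash
python3 - <<'E'
from h import *
rows([(.575,.01,.085,2),(.55,.0,.13,2.0),(.525,-.015,.175,2.0),(.51,-.03,.21,2),(.51,-.03,.21,2)])
E
```

```text
[-1.6, -0.6, -3.9] 0.0
[-4.1, 0.3, -8.4] 0.0
[-6.7, 1.8, -12.8] 0.0
[-8.3, 3.2, -16.3] 0.0
[-8.3, 3.2, -16.3] 0.0
```

{"name": "servo_tool", "arguments": {
  "moves": [
    {"dp": [-1.6,-0.6,-3.9],"twist": 0,"jaw": 1},
    {"dp": [-4.1,0.3,-8.4],"twist": 0,"jaw": 1},
    {"dp": [-6.7,1.8,-12.8],"twist": 0,"jaw": 1},
    {"dp": [-8.3,3.2,-16.3],"twist": 0,"jaw": 1},
    {"dp": [-8.3,3.2,-16.3],"twist": 0,"jaw": 1}
  ]
}}

```text
time_s: 10.32
eef_pos: [0.5111, -0.0307, 0.2126]
ee_rot: [[0.999, 0.035, -0.003], [0.035, -0.999, -0.003], [-0.003, 0.002, -1.0]]
force: [0.5, -0.1, -0.9]
width: 0.0002
```

```bash
python3 - <<'E'
from h import *
import json
show()
p=camera_params("wrist"); img,d=grab_frame("wrist"); cv2.imwrite("pics/w6.png",img); np.save("pics/w6.npy",d)
json.dump({k:np.array(v).tolist() for k,v in p.items()},open("pics/w6.json","w"))
img,d=grab_frame("scene"); cv2.imwrite("pics/s6f.png",img); np.save("pics/s6.npy",d)
cv2.imwrite("pics/s6.png",cv2.resize(img[120:230,140:300],(800,550),interpolation=cv2.INTER_CUBIC))
E
```

```text
t 10.32 p [ 0.5111 -0.0307  0.2126] yaw 2.02 F [ 0.5 -0.1 -0.9] w 0.0002 q [-25.  13.  27. 112.  -7.  56.   8.]
```

View pics/w6.png

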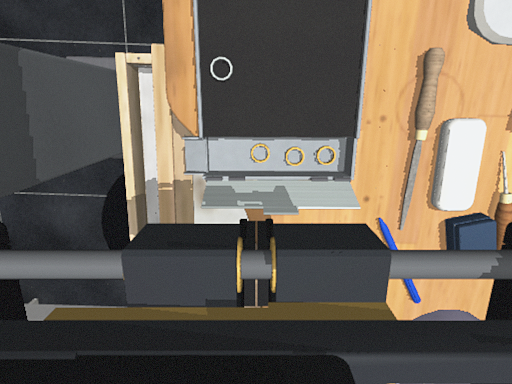

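View pics/s6.png

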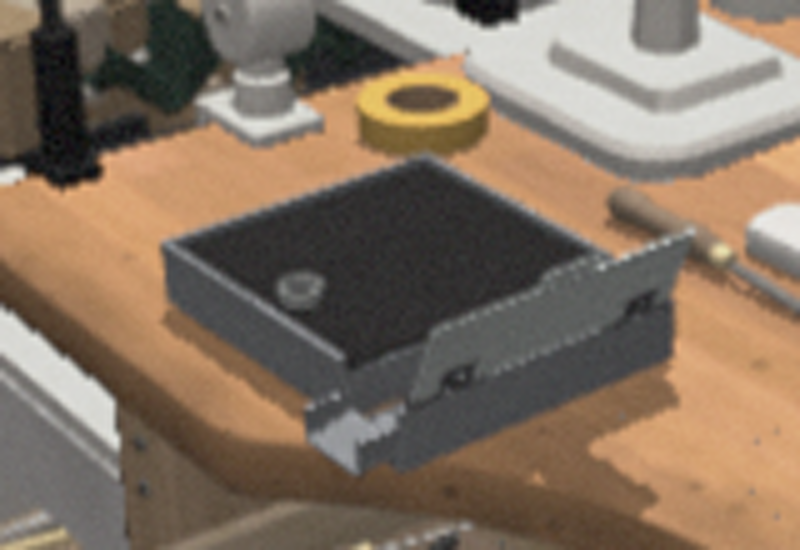

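```bash
python3 - <<'E'
from h import *
import json
p=json.load(open("pics/w6.json")); d=np.load("pics/w6.npy"); img=cv2.imread("pics/w6.png")
f=192/np.tan(np.radians(p["vfov"])/2); R=np.array(p["R"]);t=np.array(p["t"])
def cloud(d,p,sl):
    v,u=np.mgrid[sl]; dd=d[sl]; c=np.stack([(u-p["cx"])/f*dd,(v-p["cy"])/f*dd,dd],-1)
    return (c-t)@R
th=np.radians(2.0); ex=np.array([np.cos(th),np.sin(th)]); ey=np.array([-ex[1],ex[0]]); o=np.array([.532,.058])
for u in [215,230,275,320,345]:
    X=cloud(d,p,np.s_[165:222,u:u+1])[:,0]
    print(u); 
    for i in range(0,57,4): 
        q=X[i,:2]-o; print("  v",165+i,"tray",np.round([q@ex,q@ey,X[i,2]],4))
for u,v in [(260,153),(294,157),(325,155)]:
    X=onz("wrist",u,v,.012,p); q=X[:2]-o; print("ring",X.round(4),"tray",np.round([q@ex,q@ey],4))
X=onz("wrist",221,68,.042,p); print("silver",X.round(4))
for u,v in [(309,218),(303,222),(315,214)]:
    print("loupe?",onz("scene",u,v,.006).round(3))
E
python3 - <<'E'
import cv2
a=cv2.imread("pics/scene0.png")[195:275,270:390]
cv2.imwrite("pics/s0b.png",cv2.resize(a,None,fx=6,fy=6,interpolation=cv2.INTER_CUBIC))
E
```

```text
215
  v 165 tray [-0.0734 -0.0854  0.0037]
  v 169 tray [-0.0736 -0.0902  0.0039]
  v 173 tray [-0.0719 -0.0921  0.0172]
  v 177 tray [-0.0694 -0.0922  0.0369]
  v 181 tray [-0.0692 -0.0961  0.0391]
  v 185 tray [-0.0684 -0.0988  0.046 ]
  v 189 tray [-0.0676 -0.1012  0.0533]
  v 193 tray [-0.067  -0.1041  0.0584]
  v 197 tray [-0.0663 -0.1065  0.0648]
  v 201 tray [-0.0655 -0.1087  0.071 ]
  v 205 tray [-0.0648 -0.1109  0.077 ]
  v 209 tray [-0.0964 -0.1922 -0.1447]
  v 213 tray [-0.0966 -0.1995 -0.1444]
  v 217 tray [-0.0971 -0.2075 -0.146 ]
  v 221 tray [-0.0972 -0.2147 -0.1452]
230
  v 165 tray [-0.0556 -0.0854  0.0036]
  v 169 tray [-0.0557 -0.0901  0.0044]
  v 173 tray [-0.0546 -0.092   0.0178]
  v 177 tray [-0.0531 -0.0924  0.0358]
  v 181 tray [-0.053  -0.0964  0.0379]
  v 185 tray [-0.0525 -0.0991  0.0449]
  v 189 tray [-0.052  -0.1015  0.0521]
  v 193 tray [-0.0514 -0.1038  0.0593]
  v 197 tray [-0.0509 -0.1061  0.0658]
  v 201 tray [-0.0504 -0.1083  0.0722]
  v 205 tray [-0.0501 -0.1108  0.0773]
  v 209 tray [-0.0704 -0.1925 -0.1457]
  v 213 tray [-0.0706 -0.2    -0.146 ]

[... 1432 characters left out ...]
 tray [ 0.072  -0.096   0.0389]
  v 185 tray [ 0.0704 -0.0988  0.0453]
  v 189 tray [ 0.0688 -0.1014  0.052 ]
  v 193 tray [ 0.0674 -0.1041  0.0578]
  v 197 tray [ 0.0655 -0.106   0.0656]
  v 201 tray [ 0.0641 -0.1084  0.0713]
  v 205 tray [ 0.0626 -0.1107  0.0772]
  v 209 tray [ 0.0625 -0.1143  0.0788]
  v 213 tray [ 0.0862 -0.1465  0.0011]
  v 217 tray [ 0.0864 -0.1516  0.0017]
  v 221 tray [ 0.0868 -0.1569  0.0018]
ring [ 0.5143 -0.0124  0.012 ] tray [-0.0202 -0.0697]
ring [ 0.5536 -0.0156  0.012 ] tray [ 0.019  -0.0743]
ring [ 0.589 -0.012  0.012] tray [ 0.0545 -0.0719]
silver [0.4724 0.0745 0.042 ]
loupe? [ 0.593 -0.184  0.006]
loupe? [ 0.572 -0.188  0.006]
loupe? [ 0.616 -0.181  0.006]
```

View pics/s0b.png

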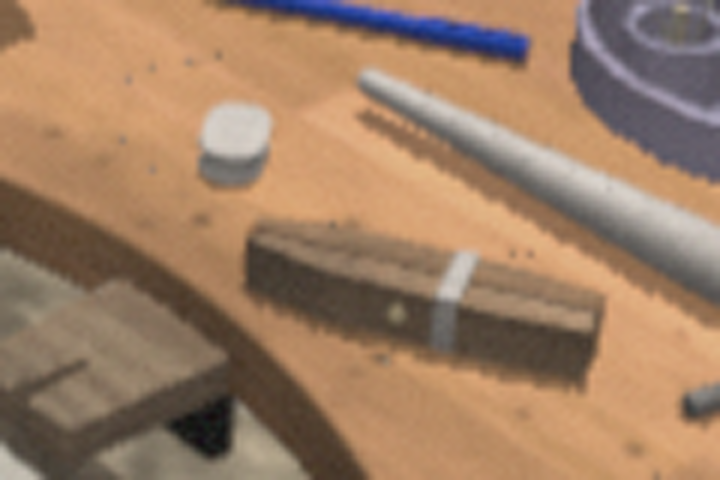

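View pics/s6f.png

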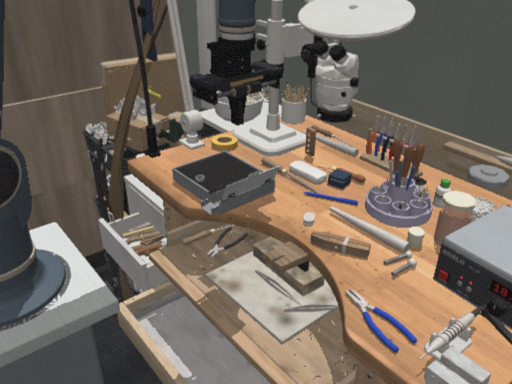

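```bash
python3 - <<'E'
from h import *
img,d=grab_frame("side"); cv2.imwrite("pics/side6.png",img); np.save("pics/side6.npy",d)
th=np.radians(2.0); ex=np.array([np.cos(th),np.sin(th)]); ey=np.array([-ex[1],ex[0]]); o=np.array([.532,.058])
def W(x,y,z): 
    q=o+ex*x+ey*y; return (q[0],q[1],z,2.0)
show()
rows([W(-.025,-.115,.18),W(-.02,-.145,.155),W(-.01,-.15,.125),W(0,-.15,.1),W(0,-.15,.083),W(0,-.15,.083)])
E
```

```text
t 10.47 p [ 0.51   -0.0288  0.2089] yaw 2.18 F [-0.   0.1 -0.4] w 0.0007 q [-25.  14.  27. 112.  -7.  56.   8.]
[0.0, 2.9, 2.9] 0.0
[0.5, 5.9, 5.4] 0.0
[1.6, 6.4, 8.4] 0.0
[2.6, 6.4, 10.9] 0.0
[2.6, 6.4, 12.6] 0.0
[2.6, 6.4, 12.6] 0.0
```

View pics/side6.png

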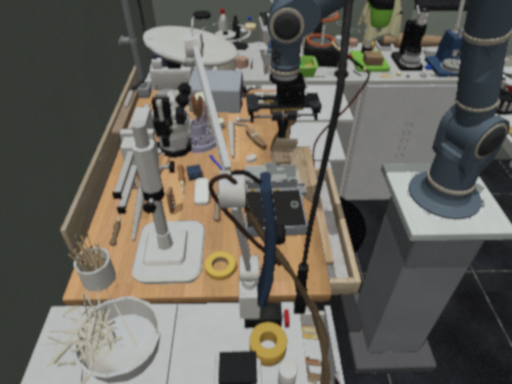

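{"name": "servo_tool", "arguments": {
  "moves": [
    {"dp": [0,2.9,2.0],"twist": 0,"jaw": 1},
    {"dp": [0.5,5.9,4.5],"twist": 0,"jaw": 1},
    {"dp": [1.6,6.6,8.0],"twist": 0,"jaw": 1},
    {"dp": [2.6,6.6,10.8],"twist": 0,"jaw": 1},
    {"dp": [2.6,6.6,12.6],"twist": 0,"jaw": 1},
    {"dp": [2.6,6.6,12.6],"twist": 0,"jaw": 1}
  ]
}}

```text
time_s: 11.22
eef_pos: [0.5356, -0.0937, 0.0809]
ee_rot: [[0.999, 0.039, -0.015], [0.039, -0.999, -0.004], [-0.015, 0.003, -1.0]]
force: [-0.2, 0.1, 0.6]
width: 0.0003
```

```bash
cat >> h.py <<'E'
th=np.radians(2.0); ex=np.array([np.cos(th),np.sin(th)]); ey=np.array([-ex[1],ex[0]]); o=np.array([.532,.058])
def W(x,y,z): 
    q=o+ex*x+ey*y; return (q[0],q[1],z,2.0)
def T(X):
    q=np.array(X[:2])-o; return np.round([q@ex,q@ey,X[2]],4)
E
python3 - <<'E'
from h import *
show(); print(T(read_state()["eef_pos"]))
img,d=grab_frame("scene"); cv2.imwrite("pics/s7.png",cv2.resize(img[100:230,140:330],(760,520),interpolation=cv2.INTER_CUBIC))
E
```

```text
t 11.22 p [ 0.5356 -0.0937  0.0809] yaw 2.22 F [-0.2  0.1  0.6] w 0.0003 q [-14.  27.  25. 114. -16.  43.  23.]
[-0.0017 -0.1517  0.0809]
```

View pics/s7.png

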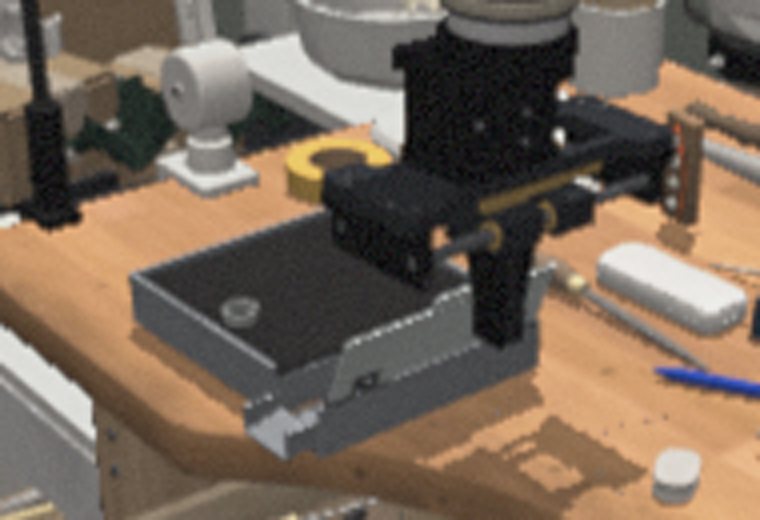

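{"name": "servo_tool", "arguments": {
  "moves": [
    {"dp": [0.2,-1.0,-0.4],"twist": 0,"jaw": 1},
    {"dp": [0.2,-1.9,-0.4],"twist": 0,"jaw": 1},
    {"dp": [0.2,-2.6,-0.4],"twist": 0,"jaw": 1},
    {"dp": [0.2,-3.2,-0.4],"twist": 0,"jaw": 1},
    {"dp": [0.2,-3.8,-0.4],"twist": 0,"jaw": 1},
    {"dp": [0.2,-4.5,-0.4],"twist": 0,"jaw": 1},
    {"dp": [0.2,-5.1,-0.4],"twist": 0,"jaw": 1},
    {"dp": [0.2,-5.6,-0.3],"twist": 0,"jaw": 1}
  ]
}}

```text
time_s: 12.28
eef_pos: [0.5363, -0.0375, 0.0849]
ee_rot: [[0.999, 0.039, -0.012], [0.039, -0.999, -0.004], [-0.013, 0.003, -1.0]]
force: [-0.6, -0.9, 0.8]
width: 0.0004
```

```bash
python3 - <<'E'
from h import *
show(); print(T(read_state()["eef_pos"]))
img,d=grab_frame("scene"); cv2.imwrite("pics/s8.png",cv2.resize(img[100:230,140:330],(760,520),interpolation=cv2.INTER_CUBIC))
E
```

```text
t 12.28 p [ 0.5363 -0.0375  0.0849] yaw 2.21 F [-0.6 -0.9  0.8] w 0.0004 q [-20.  26.  25. 115. -16.  43.  17.]
[ 0.001  -0.0956  0.0849]
```

View pics/s8.png

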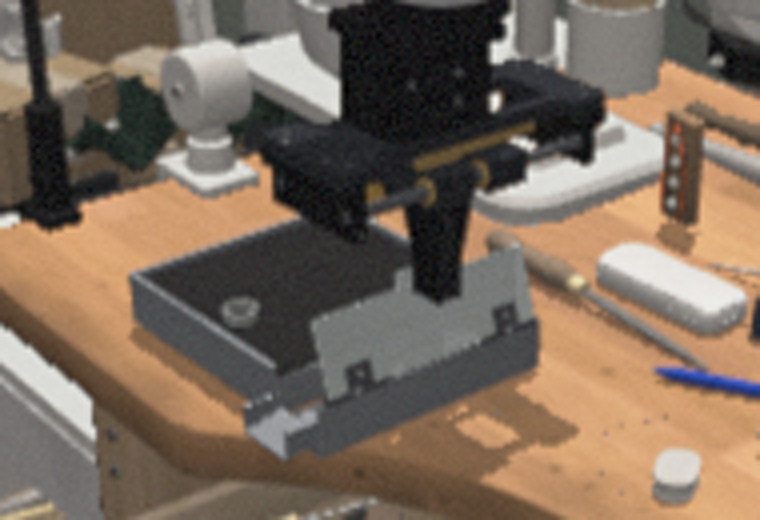

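{"name": "servo_tool", "arguments": {
  "moves": [
    {"dp": [0,-0.5,0.2],"twist": 0,"jaw": 1},
    {"dp": [0,-1.0,0.4],"twist": 0,"jaw": 1},
    {"dp": [0,-1.5,0.7],"twist": 0,"jaw": 1},
    {"dp": [0,-1.9,1.0],"twist": 0,"jaw": 1},
    {"dp": [0,-2.3,1.5],"twist": 0,"jaw": 1},
    {"dp": [0,-2.6,1.9],"twist": 0,"jaw": 1},
    {"dp": [0,-2.9,2.4],"twist": 0,"jaw": 1},
    {"dp": [0,-3.1,2.9],"twist": 0,"jaw": 1},
    {"dp": [0,-3.2,3.2],"twist": 0,"jaw": 1},
    {"dp": [0,-3.3,3.6],"twist": 0,"jaw": 1}
  ]
}}

```text
time_s: 13.58
eef_pos: [0.5345, -0.0038, 0.0484]
ee_rot: [[0.999, 0.039, -0.013], [0.039, -0.999, -0.003], [-0.013, 0.003, -1.0]]
force: [-0.0, -0.5, 1.3]
width: 0.0008
```

```bash
python3 - <<'E'
from h import *
show(); print(T(read_state()["eef_pos"]))
img,d=grab_frame("scene"); cv2.imwrite("pics/s9.png",cv2.resize(img[100:230,140:330],(760,520),interpolation=cv2.INTER_CUBIC))
E
```

```text
t 13.57 p [ 0.5345 -0.0038  0.0484] yaw 2.26 F [-0.  -0.5  1.3] w 0.0008 q [-22.  29.  23. 117. -18.  38.  15.]
[ 0.0003 -0.0619  0.0484]
```

View pics/s9.png

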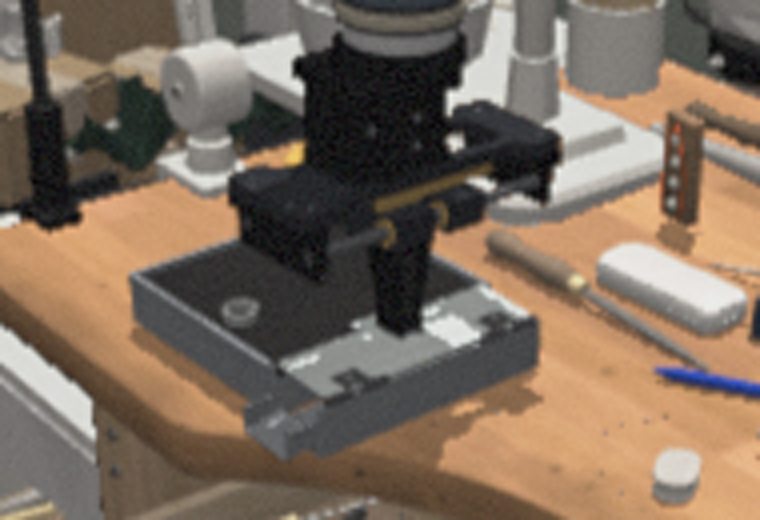

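{"name": "servo_tool", "arguments": {
  "moves": [
    {"dp": [0,-0.1,0.15],"twist": 0,"jaw": 1},
    {"dp": [0,-0.1,0.3],"twist": 0,"jaw": 1},
    {"dp": [0,-0.1,0.4],"twist": 0,"jaw": 1},
    {"dp": [0,-0.1,0.5],"twist": 0,"jaw": 1},
    {"dp": [0,-0.1,0.5],"twist": 0,"jaw": 1}
  ]
}}

```text
time_s: 14.25
eef_pos: [0.5342, -0.0025, 0.0455]
ee_rot: [[0.999, 0.039, -0.014], [0.039, -0.999, -0.001], [-0.014, 0.001, -1.0]]
force: [-6.6, 0.8, 23.6]
width: 0.0007
```

```bash
python3 - <<'E'
from h import *
show(); print(T(read_state()["eef_pos"]))
E
```

```text
t 14.25 p [ 0.5342 -0.0025  0.0455] yaw 2.25 F [-6.6  0.8 23.6] w 0.0007 q [-22.  29.  23. 117. -18.  38.  15.]
[ 0.0001 -0.0606  0.0455]
```

{"name": "servo_tool", "arguments": {
  "moves": [
    {"dp": [0,0,-0.5],"twist": 0,"jaw": 1},
    {"dp": [0,0,-2.0],"twist": 0,"jaw": 1},
    {"dp": [-0.5,0,-5.0],"twist": 0,"jaw": 1},
    {"dp": [-1.5,1.0,-9.0],"twist": 0,"jaw": 1},
    {"dp": [-2.5,2.5,-13.0],"twist": 0,"jaw": 1},
    {"dp": [-3.0,3.5,-17.0],"twist": 0,"jaw": 1},
    {"dp": [-3.0,3.5,-17.0],"twist": 0,"jaw": 1},
    {"dp": [-3.0,3.5,-17.0],"twist": 0,"jaw": 1}
  ]
}}

```text
time_s: 15.25
eef_pos: [0.5075, -0.0381, 0.2157]
ee_rot: [[0.999, 0.04, -0.014], [0.04, -0.999, -0.001], [-0.014, 0.0, -1.0]]
force: [-0.6, 0.3, -1.1]
width: 0.0003
```

```bash
python3 - <<'E'
from h import *
import json
show()
p=camera_params("wrist"); img,d=grab_frame("wrist"); cv2.imwrite("pics/w10.png",img); np.save("pics/w10.npy",d)
f=192/np.tan(np.radians(p["vfov"])/2); R=np.array(p["R"]);t=np.array(p["t"])
v,u=np.mgrid[:384,:512]; c=np.stack([(u-p["cx"])/f*d,(v-p["cy"])/f*d,d],-1); X=(c-t)@R
q=X[...,:2]-o; tx=q@ex; ty=q@ey
for y in np.arange(-.095,-.03,.006):
    r=[]
    for x0 in (-.06,0,.06):
        m=(abs(tx-x0)<.012)&(abs(ty-y)<.003)&(d>0)&(v<215); r.append((round(float(np.median(X[m][:,2])),4),int(m.sum())) if m.sum() else None)
    print(round(y,3),r)
hsv=cv2.cvtColor(img,cv2.COLOR_BGR2HSV); m=((hsv[...,1]<40)&(img.min(2)>120)&(abs(tx+.059)<.02)&(abs(ty-.018)<.02)).astype(np.uint8)
cs,_=cv2.findContours(m,cv2.RETR_EXTERNAL,cv2.CHAIN_APPROX_NONE); cc=max(cs,key=cv2.contourArea); (a,b),rr=cv2.minEnclosingCircle(cc); print("silver",onz("wrist",a,b,.042,p).round(4))
img,d=grab_frame("scene"); cv2.imwrite("pics/s10.png",cv2.resize(img[100:230,140:330],(760,520),interpolation=cv2.INTER_CUBIC))
E
```

```text
t 15.25 p [ 0.5075 -0.0381  0.2157] yaw 2.27 F [-0.6  0.3 -1.1] w 0.0003 q [-26.  13.  30. 112.  -8.  58.  10.]
-0.095 [(0.0385, 88), (0.038, 66), (0.0381, 100)]
-0.089 [(0.0386, 120), (0.0378, 116), (0.0387, 127)]
-0.083 [(0.0386, 114), (0.0379, 126), (0.0386, 109)]
-0.077 [(0.038, 132), (0.038, 111), (0.0382, 131)]
-0.071 [(0.038, 113), (0.038, 132), (0.0379, 127)]
-0.065 [(0.038, 129), (0.038, 134), (0.038, 124)]
-0.059 [(0.0381, 133), (0.0379, 117), (0.038, 138)]
-0.053 [(0.038, 114), (0.038, 138), (0.038, 137)]
-0.047 [(0.0366, 135), (0.0379, 138), (0.035, 139)]
-0.041 [(0.0345, 130), (0.0378, 137), (0.0344, 133)]
-0.035 [(0.0346, 135), (0.0344, 133), (0.0346, 117)]
silver [0.4724 0.0746 0.042 ]
```

View pics/w10.png

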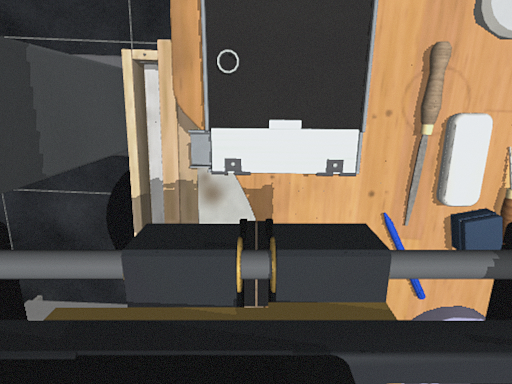

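View pics/s10.png

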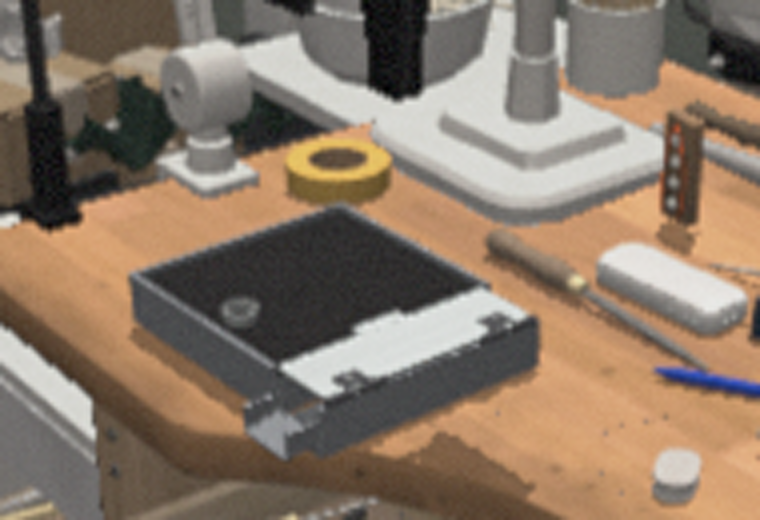

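```bash
python3 - <<'E'
from h import *
show(); print(finish_job())
E
```

```text
t 15.35 p [ 0.5071 -0.0379  0.2148] yaw 2.29 F [-0.6 -0.6 -0.2] w 0.0006 q [-26.  13.  30. 112.  -8.  58.  10.]
the job is handed in; nothing more can be done
None
```

I swept the three gold rings one at a time into the trough with closed fingers. Then I pushed the lid over from behind and pressed it shut. The job was handed in at 15.35 s of the allowed 51 s.

- **Gold rings:** before I closed the lid, the wrist picture showed all three lying on the trough floor. None was left on the deck.
- **Silver ring:** it measured (0.4724, 0.0746) at the end, against (0.4725, 0.0746) at the start, so it did not move.
- **Lid:** it measures flat from hinge to free edge, with its upper face at 38.0 to 38.7 mm against the expected 37.5 mm. The deck reads about 0.5 mm high in the same picture, so I take that as camera bias. The fingertips bottomed out at 37.5 mm with about 24 N.
- **Other things on the bench:** none was touched on purpose, and the loupe and the bench around the tray look unchanged in the last scene picture. I did not re-measure the clamp or mandrel.
- **Robot:** at the end the tool was 0.21 m above the bench, touching nothing.

One check was slightly off: the tray's measured size differed from the given figures by 2 to 3 mm. That is about the stated camera accuracy and did not affect the job.

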